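# Uncap the light meter and switch it on

### The job

Get the bench light meter ready to measure: lift the black cap off its sensor and put it away, open side down and flat on the bottom of the round pocket in the black and yellow foam tool inlay, and flip the meter's red toggle switch over to the side with the green dot. Set the cap down, do not drop it; keep off the white diffuser under the cap, and leave the other things on the bench where they are.

Things in the scene. Friction and masses are not known exactly. Their poses are not given: they have to be found in the camera images.
- meter: light meter, a white box fixed to the bench, 110 mm (its x) by 180 mm (its y), top face at 40 mm. Origin: centre of its underside; z up; -x is its front. On the top: at (+12, +50) mm the sensor turret with the cap; at (+12, -58) mm the toggle switch; a flat display and keys between them.
- cap: black slip-on cap, ribbed side, closed top, open below; 48 mm outside diameter, 29 mm high, 42.4 mm inside, about 45 g, loose. Origin: centre of its open rim (underside); z up through the closed top. It stands on the turret's shoulder, rim 44 mm and top 73 mm above the bench, over a fixed 39 mm barrel and the diffuser, which reach 22.4 mm above the rim: lift straight up 25 mm or more to clear.
- diffuser: white domed light diffuser, 30 mm across, 6.4 mm high, fixed on top of the turret barrel under the cap. Origin: centre of its underside, 60 mm above the bench. The robot must not press on it.
- toggle (a joint): angle of the red toggle switch. 0: off, leaning towards the meter's front (-x) over a white dot; 0.9: on, leaning towards the meter's back (+x) over a green dot. It snaps away from mid travel (0.45, upright) to either end; about 3 N at the tip moves it.
- toggle_tip (a point): tip of the toggle's red bat handle (42 mm from pivot to tip, 11 mm thick at the tip, 7 mm at the root); moves with it. Its height is about 84 mm at either end of travel and 88 mm upright.
- toggle_pivot (a point): pivot of the toggle, 46 mm above the bench; axes as the meter's: the handle swings in its x-z plane.
- inlay: foam tool inlay fixed to the bench, black over yellow, 120 mm (its x) by 220 mm (its y), 22 mm high. Origin: centre of its underside. It has one round pocket and, at its -y end, three long pockets 128 mm long with tweezers in one of them.
- cap_pocket (a point): centre of the floor of the round pocket for the cap, at (0, +66) mm on the inlay: 56 mm diameter, 10 mm deep, its yellow floor 12 mm above the bench.
- tape_masking: roll of masking tape lying flat, 84x86x18 mm, at the back right; loose bystander. Origin: centre of its underside as it lies.
- solder_spool: spool of solder, 54 mm across, 40 mm high, behind the work; loose bystander. Origin: centre of its underside as it lies.
- flux_bottle: small white bottle with a red needle cap, 34 mm across, 95 mm high, standing behind the work; loose bystander. Origin: centre of its underside as it lies.
- screwdriver: small red screwdriver, 155x20x20 mm, lying at the back left; loose bystander. Origin: centre of its underside as it lies.
- multimeter: black hand multimeter, 150x76x34 mm, lying at the left; loose bystander. Origin: centre of its underside as it lies.
There are look-alikes about, which are no part of the job. What is shaped like the cap but pink or purple is not meant.

How it is judged:
By the outcome, as a careful person would: the job done as asked, in the order asked, and still so for the second after the job is handed in, with the robot touching nothing.
It also fails if it takes over 51 s, if anything falls off the work surface, if the arm or the gripper's body presses on something with over 40 N, if the wrist force passes 120 N, or if a joint passes its speed limit or range.

### The arm

A 7-joint arm with a two-finger parallel gripper is mounted at the origin on a cart in front of the work surface, level with it; the furniture and walls round the work are solid. World frame = base frame: x ahead of the robot, y to its left, z up, the work surface at z = 0. Lengths are in m, angles in rad, forces in N, time in s.
With the tool pointing down it reaches from about 0.4 to 0.9 m from the base axis. Payload 5.5 kg.
Tool frame: the origin (TCP) lies between the finger pads; the fingertips stand ahead of it and the grasp point (between the pads) lies 5 mm behind it (ctrl.tcp_to_tips is the z of the fingertips in the tool frame, in m); z points along the fingers, y is the direction in which the jaws open and shut (so a half turn about z gives the same grasp; the last joint's range is limited). The gripper opens to 85 mm and grips with 20 to 120 N. Pads are 22 mm wide; open, the fingers measure 114 mm over their backs; the gripper's body (76 mm by 85 mm) begins 54 mm behind the grasp point. The pads swing forward as they close: fully open they stand 13 mm farther back than shut.
Start: joints at [1.501, 0.501, -0.427, 1.55, 0.221, 1.138, -0.21], TCP at [0.212, -0.614, 0.245] pointing down, gripper open.
Joint ranges: [-2.88, 2.88], [-0.31, 2.03], [-1.54, 1.56], [0.2, 2.42], [-1.41, 4.55], [0.19, 2.02], [-2.57, 2.57]. Speed limits (rad/s): [2.57, 2.57, 3.14, 3.14, 3.14, 3.14, 3.14].

### API

Orientations are given as a 3x3 rotation matrix whose columns are the frame's x, y, z axes.
In Python, from station import ctrl gives the robot as it stands. The module is installed in compiled form; this text tells all that it offers. Calls block until the motion is done:
- ctrl.move_ptp(position, orientation): joint-space move of the TCP to a pose.
- ctrl.move_l(position, velocity=0.15, frame=None, force_limit=None): straight line of the TCP; frame=None keeps the orientation; velocity is the mean speed in m/s. With force_limit (N) it stops when the force on the tool has changed by that much, and returns True; else False.
- ctrl.move_joints(angles): joint-space move.
- ctrl.grip(opening): opening from 0.0 (shut) to 1.0 (fully open); the grip force is fixed at half the most; returns when the fingers have stopped.
- ctrl.dwell(seconds).
- ctrl.solve_ik(position, orientation): joint angles nearest the present ones, or None.
- ctrl.get_image(name): name is "side" or "top"; returns a dict with "image" (384x512x3 uint8, red, green, blue), "mtx" (3x3 intrinsics, pixels), "rvec" (rotation vector, rad) and "tvec" (3), from world to camera coordinates, as OpenCV has them. Camera axes: x right, y down, z forward; pixel columns grow to the right and rows downward; lengths in m; the calibration is good to about 2 mm. A picture is of the moment at which its call begins. There is no depth.
A pose or a line that the arm cannot do raises ctrl.IKError and nothing moves.
- ctrl.finish_job(): hands the job in, once; it reports no verdict.
Trained networks look in a picture, given as the dict that the camera call returned (one of the last four; its "shot" number tells which), for a name from the list of things; names that differ only in an ending like _2 or _b are one class to them, and where a whole thing is asked for, a point or a joint stands for the part that bears it (a point fixed in the world has none). Each returns a list of dicts, best first, with "p" (0 to 1); they miss things now and then, are a little off and sometimes report something else, mostly with a low value. They report only what shows in the picture. A call takes as long as a camera call. They do not tell look-alikes from the thing itself.
- ctrl.masks_of(picture, thing): "region" (384x512 bool, what is visible of it) and "box" ([left, top, width, height] in pixels, round what is visible of it).
- ctrl.mark_of(picture, thing): "at" ([column, row] in pixels: a listed point, or the origin of a listed thing).
Readings, each from a call of its own:
- ctrl.current_time(): time.
- ctrl.current_qpos(): joint angles.
- ctrl.current_dq(): joint speeds.
- ctrl.current_joint_torque(): joint torques, N m.
- ctrl.current_position(): TCP position.
- ctrl.current_tcp_rot(): TCP orientation.
- ctrl.current_contact_force(): force on the tool from outside, world axes, zero at the start.
- ctrl.current_torque(): the same for the moment, N m.
- ctrl.current_opening(): opening from 0.0 (shut) to 1.0 (fully open).
Only numpy, scipy, OpenCV 4.12 (cv2) and the standard library are available. Lean on these libraries where they do the work, as an engineer would, in place of code of your own. Each camera call takes 0.05 s, during which the arm holds its last target. There are 200 camera calls.

## Working session

There is one attempt and no reset: what is moved stays moved. The work goes in short steps, each a Python script; the robot and the scene stay as the last script left them, time stands still between calls to the robot, and variables do not carry over. Pictures are saved under pics/ and viewed, and the job is handed in when it is done.

```bash
mkdir -p pics; cat > h.py <<'E'
import numpy as np, cv2
from station import ctrl
def snap(name,tag):
    d=ctrl.get_image(name); cv2.imwrite(f'pics/{tag}.png',d['image'][:,:,::-1]); return d
def ray(d,px):
    R=cv2.Rodrigues(np.array(d['rvec'],float))[0]; t=np.array(d['tvec'],float).ravel()
    v=R.T@np.linalg.inv(d['mtx'])@np.array([px[0],px[1],1.0]); return -R.T@t, v
def at_z(d,px,z):
    c,v=ray(d,px); return c+v*(z-c[2])/v[2]
def proj(d,p):
    return cv2.projectPoints(np.array(p,float).reshape(-1,3),np.array(d['rvec'],float),np.array(d['tvec'],float),np.array(d['mtx'],float),None)[0].reshape(-1,2)
def crop(d,tag,c,w=40,s=8):
    x,y=int(c[0]),int(c[1]); im=d['image'][max(0,y-w):y+w,max(0,x-w):x+w,::-1]
    cv2.imwrite(f'pics/{tag}.png',cv2.resize(im,None,fx=s,fy=s,interpolation=cv2.INTER_CUBIC))
E
python3 - <<'E'
from h import *
Z=dict(meter=0,cap=.044,toggle_tip=.084,toggle_pivot=.046,inlay=0,cap_pocket=.012)
for n in('top','side'):
    d=snap(n,n+'0'); print(n,'cam',ray(d,(256,192))[0].round(3))
    for k,z in Z.items():
        for m in ctrl.mark_of(d,k)[:4]: print(n,k,np.round(m['at'],1),round(m['p'],2),at_z(d,m['at'],z).round(4))
print(ctrl.tcp_to_tips,ctrl.current_time()); print(ctrl.current_tcp_rot().round(3))
E
```

```text
top cam [0.323 0.049 1.321]
top meter [236.6 221.6] 0.64 [0.4795 0.0879 0.    ]
top cap [176.6 201.7] 0.72 [0.5274 0.2655 0.044 ]
top cap [177.3 241.8] 0.72 [0.4099 0.2561 0.044 ]
top cap [223.4 267. ] 0.71 [0.3419 0.1195 0.044 ]
top cap [219.5 222.5] 0.67 [0.47   0.1365 0.044 ]
top toggle_tip [134.1 182. ] 0.44 [0.5743 0.384  0.084 ]
top toggle_pivot [253.2 209.5] 0.89 [0.5114 0.0391 0.046 ]
top inlay [353.4 213.7] 0.56 [ 0.5153 -0.2681  0.    ]
top cap_pocket [334.6 204.9] 0.75 [ 0.5387 -0.2081  0.012 ]
side cam [0.306 1.28  0.617]
side meter [267.  230.2] 0.73 [0.4933 0.1004 0.    ]
side cap [315.9 239.6] 0.79 [0.3402 0.2118 0.044 ]
side cap [239.7 255.5] 0.75 [0.5247 0.3361 0.044 ]
side cap [218.3 238.4] 0.62 [0.602  0.2597 0.044 ]
side cap [286.2 261.9] 0.57 [0.4051 0.3427 0.044 ]
side toggle_tip [268.  195.1] 0.37 [0.5046 0.0242 0.084 ]
side toggle_pivot [259.9 206.4] 0.69 [0.5286 0.0315 0.046 ]
side inlay [282.5 187.8] 0.95 [ 0.4937 -0.2558  0.    ]
side cap_pocket [269.6 190.4] 0.81 [ 0.5329 -0.1905  0.012 ]
side cap_pocket [207.3 204. ] 0.2 [ 0.7201 -0.0251  0.012 ]
0.014 0.7
[[ 0.945  0.327  0.   ]
 [ 0.327 -0.945 -0.   ]
 [ 0.     0.    -1.   ]]
```

```bash
python3 -c "
import cv2
for n in('top0','side0'): cv2.imwrite('pics/'+n+'b.png',cv2.resize(cv2.imread('pics/'+n+'.png'),(784,588),interpolation=2))"
```

```text
(no output)
```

View pics/top0b.png

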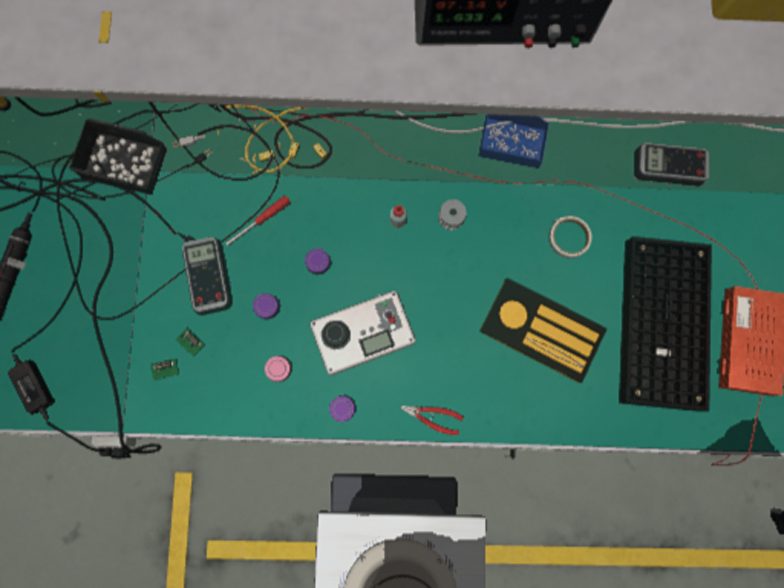

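View pics/side0b.png

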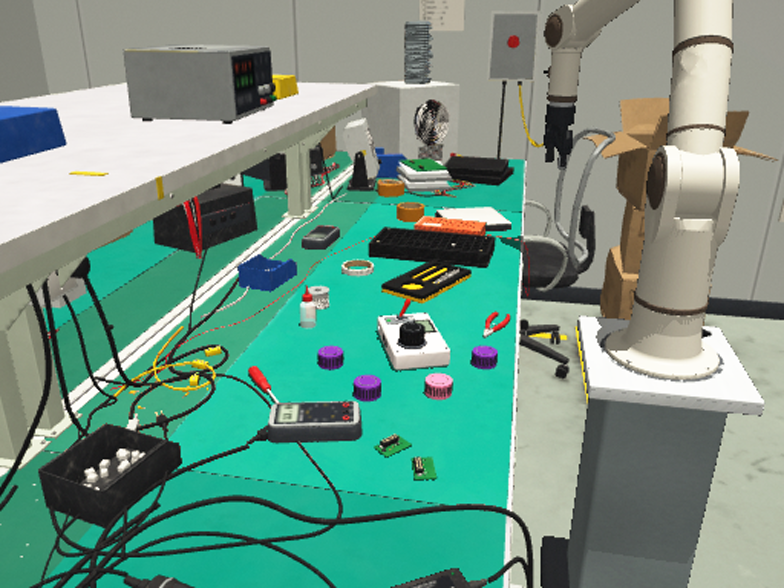

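```bash
cat > est.py <<'E'
from h import *
d=snap('top','t1'); s=snap('side','s1')
def quad(d,k,z):
    m=ctrl.masks_of(d,k)[0]; u=m['region'].astype(np.uint8)
    c=max(cv2.findContours(u,0,1)[0],key=cv2.contourArea).reshape(-1,2)
    w=np.array([at_z(d,p,z)[:2] for p in c],np.float32)*1000
    (c0,wh,a)=cv2.minAreaRect(w); print(k,round(m['p'],2),'c',np.round(c0,1),'wh',np.round(wh,1),'ang',round(a,2)); return u
quad(d,'meter',.04); quad(d,'inlay',.022)
im=d['image'].astype(int); h=cv2.cvtColor(d['image'],cv2.COLOR_RGB2HSV)
def blob(d,mask,c,z,r=18):
    m=np.zeros(mask.shape,np.uint8); x,y=map(int,c); m[y-r:y+r,x-r:x+r]=mask[y-r:y+r,x-r:x+r]
    n,l,st,ce=cv2.connectedComponentsWithStats(m); i=1+np.argmax(st[1:,4]); print(st[i],ce[i].round(2),at_z(d,ce[i],z).round(4)); return ce[i]
print('cap top'); cc=blob(d,h[:,:,2]<90,(219,219),.073,14)
print('pocket'); blob(d,(h[:,:,0]>18)&(h[:,:,0]<32)&(h[:,:,1]>120)&(h[:,:,2]>100),(335,205),.012,14)
for k in('cap','toggle_tip','toggle_pivot','diffuser','toggle'):
    for q,n in((d,'top'),(s,'side')):
        for m in ctrl.masks_of(q,k)[:6]: print(n,k,m['box'],round(m['p'],2))
crop(d,'t1c',(235,215),36,10); crop(s,'s1c',(268,215),36,10); crop(d,'t1i',(350,212),45,8)
E
python3 est.py
```

```text
meter 0.81 c [489.4  87. ] wh [113.4 181. ] ang 23.83
inlay 0.79 c [ 508.7 -265.9] wh [221.1 123.7] ang 64.23
cap top
[210 210  19  18 250] [218.92 218.1 ] [0.4793 0.1368 0.073 ]
pocket
[326 196  18  19 267] [334.77 205.05] [ 0.5382 -0.2086  0.012 ]
top cap [171.1, 233.3, 18.5, 15.4] 0.81
top cap [197.3, 160.3, 15.3, 17.1] 0.79
top cap [214.8, 259.5, 15.4, 12.9] 0.61
top cap [170.9, 193.1, 8.3, 14.6] 0.58
top cap [210.6, 211.6, 15.9, 15.9] 0.51
top cap [283.6, 128.9, 22.8, 20.9] 0.5
side cap [277.6, 246.0, 18.3, 15.4] 0.72
side cap [261.3, 209.4, 17.2, 15.8] 0.69
side cap [232.2, 242.6, 16.5, 18.0] 0.55
side cap [210.6, 225.5, 12.9, 17.8] 0.49
side cap [309.4, 227.9, 14.4, 12.5] 0.46
side toggle_tip [261.8, 212.7, 16.1, 12.7] 0.43
top toggle_pivot [202.2, 190.1, 68.1, 56.5] 0.95
side toggle_pivot [246.6, 201.4, 46.8, 41.4] 0.67
```

View pics/t1c.png

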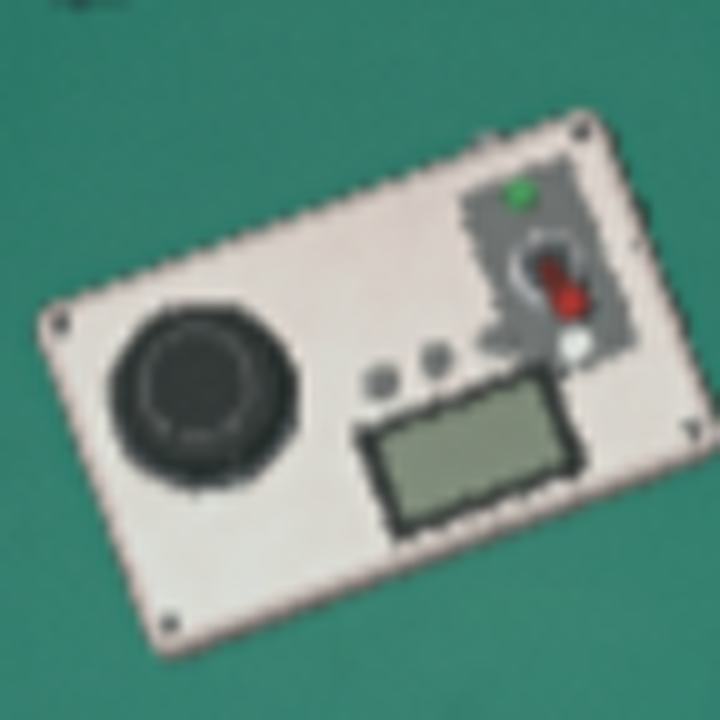

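View pics/s1c.png

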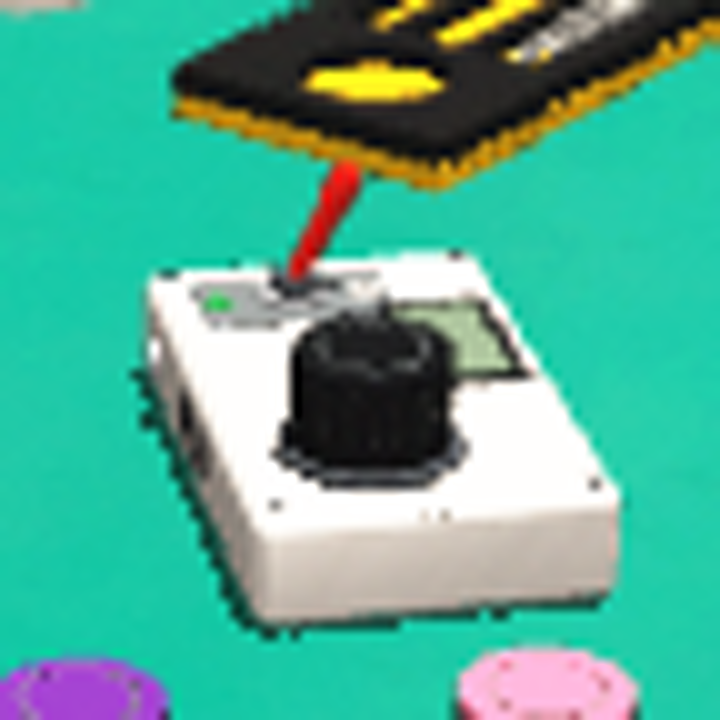

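View pics/t1i.png

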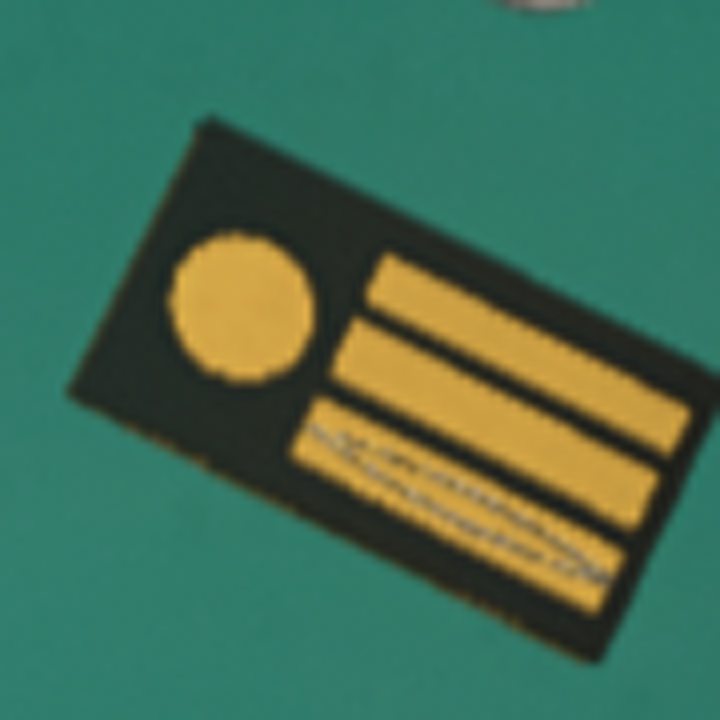

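Candidates (top image px): black cap on the meter (219,218), purple (173,200), (207,170) and (223,267), pink (181,240). I choose the black one on the turret. The close crop shows the ribbed black cap on the white meter. The red toggle leans to the white dot, and the green dot is on the far side at (251,198). The round yellow pocket is at (335,205) and is empty.

```bash
cat > plan.py <<'E'
from h import *
d=ctrl.get_image('top'); s=ctrl.get_image('side')
o=np.array([199,179]); Hc=np.array([[60,322],[582,132],[692,430],[170,625]])/10+o-.5
w=np.array([at_z(d,p,.04)[:2] for p in Hc])*1000; print(w.round(1), w.mean(0).round(1))
v=w[0]-w[1]+w[3]-w[2]; print('yaw', np.degrees(np.arctan2(-v[0],v[1])))
yaw=np.arctan2(-v[0],v[1]); M=w.mean(0)/1000
def mw(x,y,z): c,sn=np.cos(yaw),np.sin(yaw); return np.array([M[0]+c*x-sn*y,M[1]+sn*x+c*y,z])
cap=mw(.012,.050,.044); piv=mw(.012,-.058,.046)
print('cap',cap,'piv',piv,'green?',at_z(d,[251.0,198],.04),'white',at_z(d,[256.4,213],.04))
print('ring px',at_z(d,[218.2,216.8],.073))
ic=np.array([[208,117],[68,393],[600,662]])/8+[305,167]-.5
print('inlay corners',np.array([at_z(d,p,.022)[:2] for p in ic])*1000)
p=at_z(d,[334.77,205.05],.012)
# overlays
for q,n in((d,'top'),(s,'side')):
    im=q['image'][:,:,::-1].copy(); im=cv2.resize(im,None,fx=6,fy=6,interpolation=cv2.INTER_CUBIC)
    a=np.linspace(0,6.28,60); circ=lambda c,r,z:np.c_[c[0]+r*np.cos(a),c[1]+r*np.sin(a),a*0+z]
    for pts,col in((circ(cap,.024,.073),(0,0,255)),(circ(cap,.024,.044),(255,0,0)),(circ(p,.028,.022),(255,0,255)),(circ(p,.028,.012),(255,255,0)),(np.array([mw(x,y,.04) for x,y in((-.055,-.09),(.055,-.09),(.055,.09),(-.055,.09))]),(0,255,0)),(np.array([piv,mw(-.006,-.058,.084)]),(255,0,0))):
        cv2.polylines(im,[np.int32((proj(q,pts)+.5)*6)],True,col,1)
    c=proj(q,cap)[0]*6; c2=proj(q,p)[0]*6
    f=lambda c:im[max(0,int(c[1])-200):int(c[1])+200,int(c[0])-150:int(c[0])+250]
    cv2.imwrite(f'pics/ov_{n}.png',np.hstack([f(c),f(c2)]))
np.savez('est.npz',yaw=yaw,M=M,cap=cap,piv=piv,pocket=p)
def Rt(t): x=np.array([np.cos(t),np.sin(t),0]);z=np.array([0,0,-1.]);return np.c_[x,np.cross(z,x),z]
for t in(yaw+np.pi/2,yaw-np.pi/2,yaw,yaw+np.pi):
    print(np.degrees(t),[None if q is None else q.round(2) for q in(ctrl.solve_ik(cap+[0,0,.1],Rt(t)),ctrl.solve_ik(p+[0,0,.1],Rt(t)),ctrl.solve_ik(mw(-.04,-.058,.09),Rt(t)))])
E
python3 plan.py
```

```text
[[504.  182.5]
 [566.2  30.3]
 [478.   -4.8]
 [415.9 146. ]] [491.   88.5]
yaw 22.30379565165964
cap [0.48315015 0.13931435 0.044     ] piv [0.52413803 0.03939441 0.046     ] green? [0.54656775 0.04665812 0.04      ] white [0.50214542 0.02926103 0.04      ]
ring px [0.48294829 0.13899231 0.073     ]
inlay corners [[ 609.99056324 -193.77936496]
 [ 502.29430634 -141.03160044]
 [ 408.18350396 -339.51839481]]
112.30379565165964 [array([ 0.62,  0.73, -1.27,  1.99,  0.81,  1.07, -0.64]), array([ 0.97,  0.68, -0.88,  1.83,  0.64,  0.94,  0.19]), array([ 0.58,  0.54, -0.83,  2.09,  0.58,  0.76, -0.22])]
-67.69620434834036 [array([-1.15,  0.55,  1.04,  2.04, -0.62,  0.9 , -2.51]), array([-0.19,  0.6 ,  0.68,  1.87, -0.49,  0.85, -2.01]), array([-0.54,  0.44,  0.53,  2.12, -0.36,  0.66, -2.52])]
22.30379565165964 [array([ 0.5 ,  0.57, -1.05,  1.99,  0.62,  0.94, -2.06]), array([ 0.82,  0.59, -0.65,  1.84,  0.46,  0.87, -1.24]), array([ 0.61,  0.56, -0.87,  2.08,  0.61,  0.78, -1.82])]
202.30379565165964 [array([ 0.63,  0.76, -1.3 ,  1.99,  0.84,  1.09,  0.91]), array([ 1.19,  0.97, -1.31,  1.82,  1.02,  1.21,  1.51]), array([ 0.88,  0.86, -1.3 ,  2.08,  1.  ,  1.06,  1.01])]
```

View pics/ov_top.png

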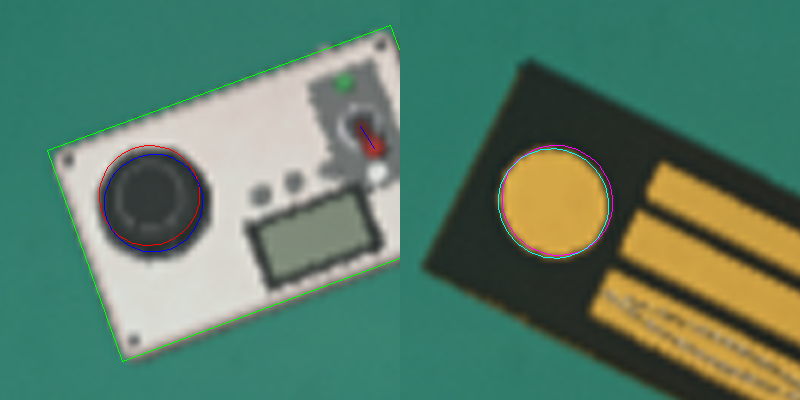

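View pics/ov_side.png

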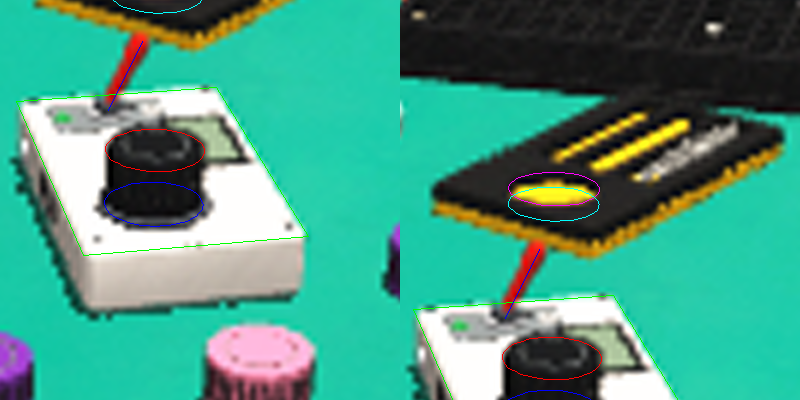

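```bash
cat >> h.py <<'E'
def Rt(t):
    x=np.array([np.cos(t),np.sin(t),0]);z=np.array([0,0,-1.]);return np.c_[x,np.cross(z,x),z]
try:
    e=np.load('est.npz'); yaw=float(e['yaw']); M=e['M']; cap=e['cap']; piv=e['piv']; pocket=e['pocket']; R=Rt(yaw+np.pi/2)
    def mw(x,y,z): c,sn=np.cos(yaw),np.sin(yaw); return np.array([M[0]+c*x-sn*y,M[1]+sn*x+c*y,z])
except OSError: pass
E
python3 - <<'E'
from h import *
g=np.array([.482,.138,0]); 
ctrl.move_ptp(g+[0,0,.19],R); print(ctrl.current_time())
print(ctrl.move_l(g+[0,0,.073],.12,force_limit=15), ctrl.current_position())
s=snap('side','s2'); crop(s,'s2c',(268,205),40,7)
d=snap('top','t2'); crop(d,'t2c',(219,217),40,7)
print(ctrl.current_time())
E
```

```text
4.3167
False [0.48250795 0.13832389 0.07361007]
5.5417
```

View pics/s2c.png

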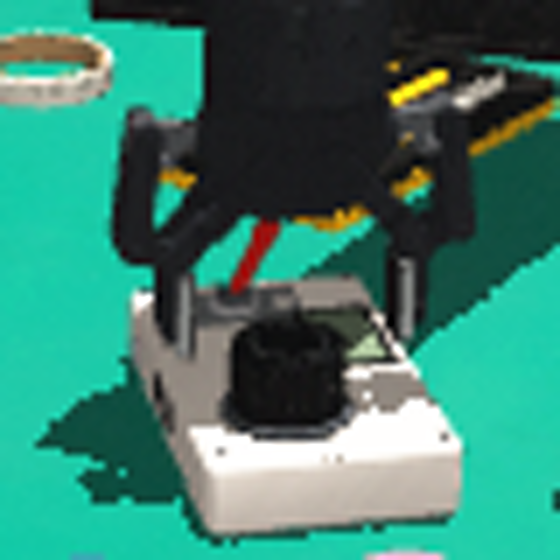

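View pics/t2c.png

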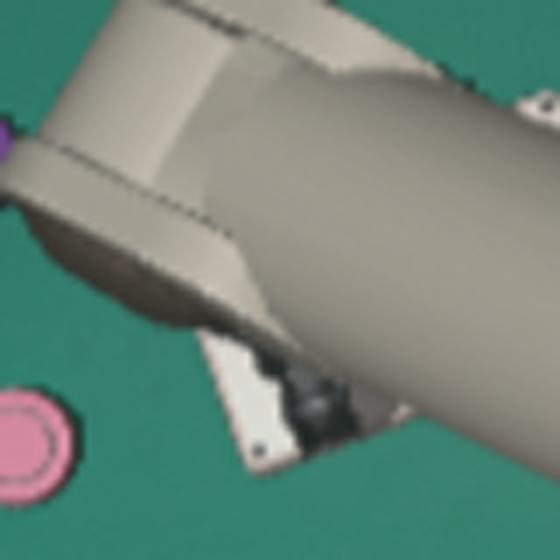

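```bash
python3 - <<'E'
from h import *
s=ctrl.get_image('side')
g=ctrl.current_position(); ax=R[:,1]
o=np.array([228,165])
for lab,p in(('mid',g),('+',g+ax*.0425),('-',g-ax*.0425)):
    for z in(.06,.073,.08): print(lab,z,((proj(s,[p[0],p[1],z])[0]-o+.5)*7).round(0))
for z in(.044,.06,.073): print('cap est',((proj(s,[cap[0],cap[1],z])[0]-o+.5)*7).round(0))
h=cv2.cvtColor(s['image'],cv2.COLOR_RGB2GRAY); 
for r in(215,216,217,218,219): print(r,h[r,255:285])
E
```

```text
mid 0.06 [290. 375.]
mid 0.073 [290. 347.]
mid 0.08 [291. 331.]
+ 0.06 [190. 383.]
+ 0.073 [190. 355.]
+ 0.08 [190. 339.]
- 0.06 [388. 367.]
- 0.073 [389. 339.]
- 0.08 [390. 324.]
cap est [287. 411.]
cap est [288. 376.]
cap est [288. 348.]
215 [ 73 137 138 138 137 101  14  16  16  27  42  26  25  24  15  17  26  40
  38  32  33  31 101 184 187 187 187 183  72 199]
216 [135 138 138 138 138 101  15  16  14  16  17  17  15  28  27  29  17  33
  33  31  25  21  65  93  89  76  59  50  38  72]
217 [136 137 139 139 139 103  18  18  18  16  16  21  22  22  23  25  22  22
  18  20  21  20  61 191 205 185 238 238 238 254]
218 [138 138 139 139 137 103  15  13  19  20  16  20  28  19  22  19  21  22
  19  28  22  33 188 254 254 254 147 146 144 153]
219 [141 140 141 140 138 103  18  15  19  18  15  21  22  19  20  19  23  19
  18  25  24  25  87 156 155 154 137 139 137 135]
```

```bash
python3 - <<'E'
from h import *
p=ctrl.current_position(); x=np.array([np.cos(yaw),np.sin(yaw),0])
t=np.array([.482,.138,.0675])+.0012*x
print(ctrl.move_l(t,.05,force_limit=15)); p0=ctrl.current_position()
ctrl.grip(.45); print('open',ctrl.current_opening(),p0,ctrl.current_position(),ctrl.current_contact_force())
if ctrl.current_opening()<.5: ctrl.grip(0.0)
s=snap('side','s3'); crop(s,'s3c',(268,205),40,7)
print('open',ctrl.current_opening(),ctrl.current_position(),ctrl.current_contact_force(),ctrl.current_time())
E
```

```text
False
open 0.5388293425154179 [0.48302009 0.13828983 0.06726069] [0.48327085 0.13856811 0.06806433] [-1.34821555 -0.53926282  6.13546989]
open 0.5347999509779215 [0.48326612 0.13858113 0.06808118] [-1.32930813 -1.12226142  5.14339079] 6.3667
```

View pics/s3c.png

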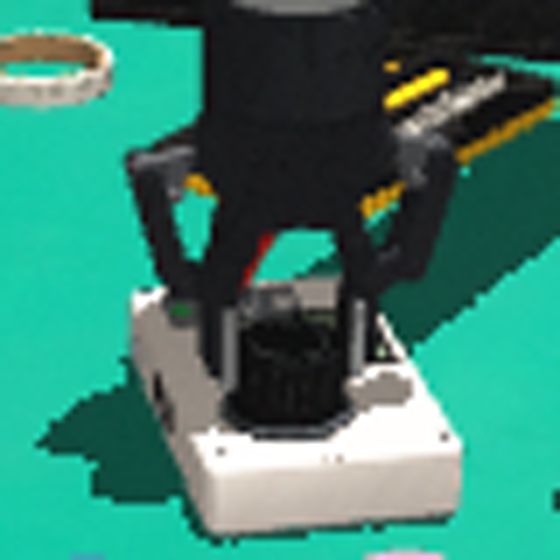

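```bash
python3 - <<'E'
from h import *
ctrl.grip(0.3); p0=ctrl.current_position(); print(p0,ctrl.current_opening())
ctrl.move_l(p0+[0,0,.04],.08); print(ctrl.current_contact_force())
ctrl.move_l(p0+[0,0,.11],.2); print(ctrl.current_opening())
# carry to above pocket
t=pocket.copy(); t[2]=p0[2]+.05
print(np.degrees(yaw)); ctrl.move_ptp(t,R); print('t',ctrl.current_time(),t,ctrl.current_position(),ctrl.current_opening(),ctrl.current_contact_force())
s=snap('side','s4'); d=snap('top','t4')
c=proj(s,[t[0],t[1],.07])[0]; crop(s,'s4c',c,36,8); c=proj(d,[t[0],t[1],.07])[0]; crop(d,'t4c',c,36,8)
E
```

```text
[0.48326997 0.1385979  0.06806735] 0.5373082111656783
[ 0.19810601  0.02361877 -0.74032338]
0.5341081005008109
22.30379565165964
t 9.0833 [ 0.53824578 -0.20862045  0.11806735] [ 0.53864375 -0.20637199  0.11837648] 0.5349192685955876 [-0.53019685  0.46490315  0.05039219]
```

View pics/s4c.png

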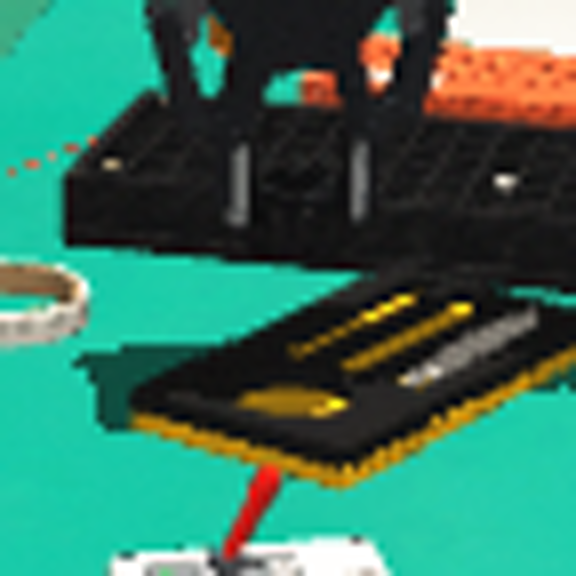

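View pics/t4c.png

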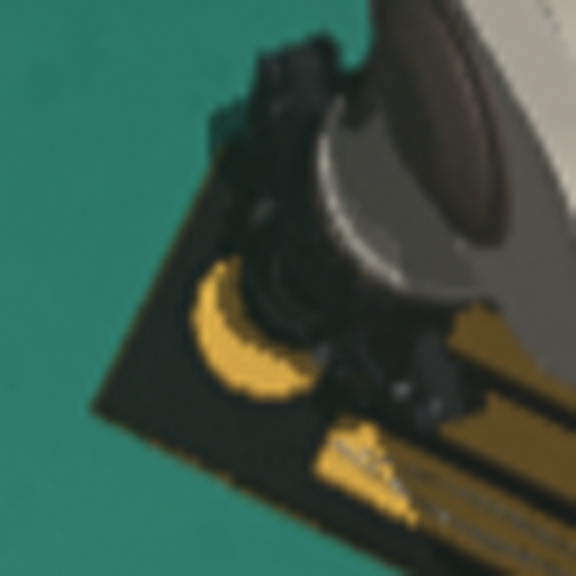

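```bash
python3 - <<'E'
from h import *
T=np.array([.5374,-.2073,.054])
ctrl.move_l(T,.1,frame=R,force_limit=12); ctrl.dwell(.2); p=ctrl.current_position(); print(p,ctrl.current_contact_force(),ctrl.current_time())
s=snap('side','s5'); d=snap('top','t5')
a=np.linspace(0,6.28,60); circ=lambda c,r,z:np.c_[c[0]+r*np.cos(a),c[1]+r*np.sin(a),a*0+z]
P=T; zr=p[2]-.068+.044; ims=[]
for q in(s,d):
    im=cv2.resize(q['image'][:,:,::-1],None,fx=10,fy=10,interpolation=cv2.INTER_CUBIC); im=np.clip(im.astype(float)*1.6,0,255).astype(np.uint8)
    raw=im.copy()
    for pts,col in((circ(P,.028,.022),(255,0,255)),(circ(p,.024,zr),(255,255,0)),(circ(p,.024,zr+.029),(0,0,255))): cv2.polylines(im,[np.int32((proj(q,pts)+.5)*10)],True,col,1)
    c=proj(q,[P[0],P[1],.04])[0]*10; f=lambda im:im[int(c[1])-150:int(c[1])+150,int(c[0])-190:int(c[0])+190]
    ims.append(np.hstack([f(raw),f(im)]))
cv2.imwrite('pics/ov5.png',np.vstack(ims))
E
```

```text
[ 0.53790754 -0.20748553  0.05468746] [ 0.29051367  0.0564113  -0.02247903] 10.175
```

View pics/ov5.png

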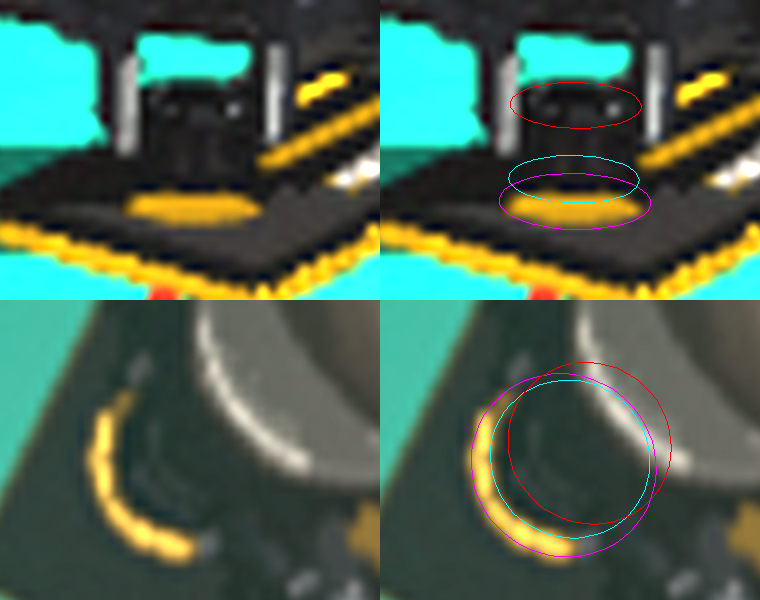

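```bash
python3 - <<'E'
from h import *
r=ctrl.move_l([.537,-.2072,.033],.03,force_limit=5); p=ctrl.current_position(); print(r,p,ctrl.current_contact_force(),ctrl.current_torque(),ctrl.current_time())
s=snap('side','s6'); d=snap('top','t6')
i=[]
for q in(s,d):
    c=proj(q,[.5374,-.2073,.03])[0]; x,y=map(int,c); i.append(cv2.resize(np.clip(q['image'][y-20:y+20,x-20:x+20,::-1]*1.6,0,255).astype(np.uint8),None,fx=10,fy=10,interpolation=cv2.INTER_CUBIC))
cv2.imwrite('pics/ov6.png',np.hstack(i))
E
```

```text
True [ 0.53679919 -0.20721721  0.03610567] [-0.40450168 -0.74036548  6.03574085] [-0.07456145  0.18845398 -0.02122118] 10.8583
```

View pics/ov6.png

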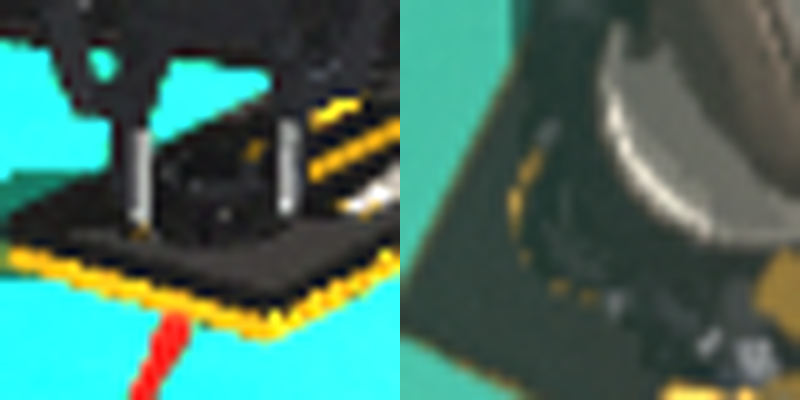

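Contact came at TCP z 0.036, the height expected for the rim on the floor, so I release and back off.

```bash
python3 - <<'E'
from h import *
ctrl.grip(.75); ctrl.dwell(.2); p=ctrl.current_position(); print(p,ctrl.current_opening(),ctrl.current_contact_force())
ctrl.move_l(p+[0,0,.13],.2); ctrl.grip(0.0)
ctrl.move_ptp(mw(-.06,-.058,.16),R); print(ctrl.current_time(),ctrl.current_opening(),ctrl.current_position())
s=snap('side','s7'); d=snap('top','t7')
i=[]
for q in(s,d):
  for c3 in ([.5374,-.2073,.03],mw(-.01,-.058,.08)):
    c=proj(q,c3)[0]; x,y=map(int,c); i.append(cv2.resize(np.clip(q['image'][y-20:y+20,x-25:x+25,::-1]*1.4,0,255).astype(np.uint8),None,fx=7.5,fy=7.5,interpolation=cv2.INTER_CUBIC))
cv2.imwrite('pics/ov7.png',np.vstack([np.hstack(i[:2]),np.hstack(i[2:])]))
E
```

```text
[ 0.53616681 -0.2072198   0.03550765] 0.7500289628441573 [ 0.34524891 -0.24959645 -0.09311484]
13.825 -0.0012586957557486433 [0.4585336  0.01080079 0.16012915]
```

View pics/ov7.png

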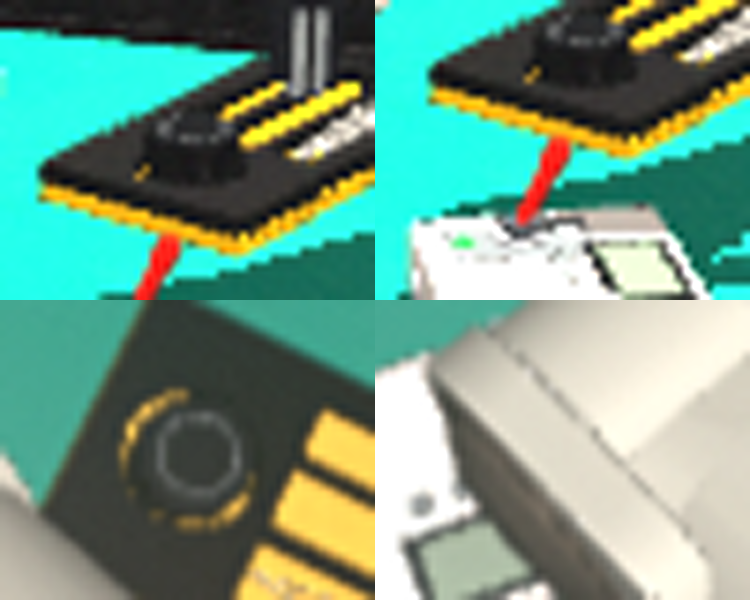

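```bash
python3 - <<'E'
from h import *
ctrl.move_l(mw(-.05,-.058,.086),.12,frame=R); print(ctrl.current_position(),mw(-.05,-.058,.086))
r=ctrl.move_l(mw(.004,-.058,.086),.04,force_limit=20); print(r,ctrl.current_position(),ctrl.current_contact_force(),ctrl.current_time())
s=snap('side','s8'); crop(s,'s8c',proj(s,mw(.012,-.058,.07))[0],30,8)
E
```

```text
[0.46709289 0.01603829 0.08631858] [0.46677659 0.01586433 0.086     ]
False [0.51654171 0.03619919 0.08595029] [ 0.00852217  0.17363578 -0.27379262] 16.2
```

View pics/s8c.png

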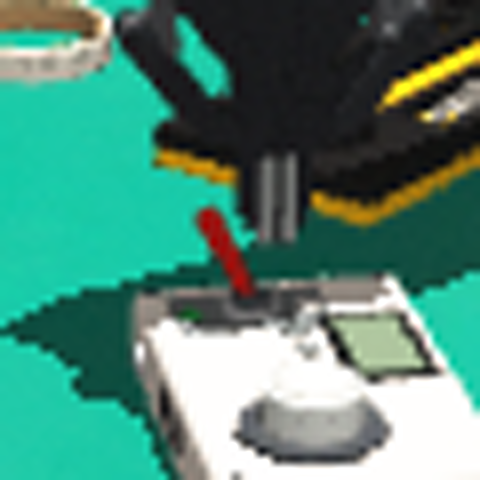

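The toggle has snapped over towards the green dot (its tip is at crop (208,218)), and the fingers no longer touch it. Next I retreat and do a last check.

```bash
python3 - <<'E'
from h import *
ctrl.move_l(mw(-.03,-.058,.09),.15); ctrl.move_l(mw(-.03,-.058,.22),.25)
ctrl.move_ptp([.40,-.35,.30],R); ctrl.dwell(.3); print(ctrl.current_time(),ctrl.current_contact_force())
s=snap('side','s9'); d=snap('top','t9')
i=[]
for q in(s,d):
  for c3 in ([.5374,-.2073,.03],mw(0,0,.06)):
    c=proj(q,c3)[0]; x,y=map(int,c); i.append(cv2.resize(q['image'][y-30:y+30,x-38:x+38,::-1],None,fx=5,fy=5,interpolation=cv2.INTER_CUBIC))
cv2.imwrite('pics/ov9.png',np.vstack([np.hstack(i[:2]),np.hstack(i[2:])]))
a=cv2.imread('pics/top0.png'); 
cv2.imwrite('pics/cmp9.png',np.hstack([cv2.resize(a,(400,300)),cv2.resize(d['image'][:,:,::-1],(400,300))]))
E
```

```text
19.05 [-0.37310268  0.01334285 -0.5845984 ]
```

View pics/ov9.png

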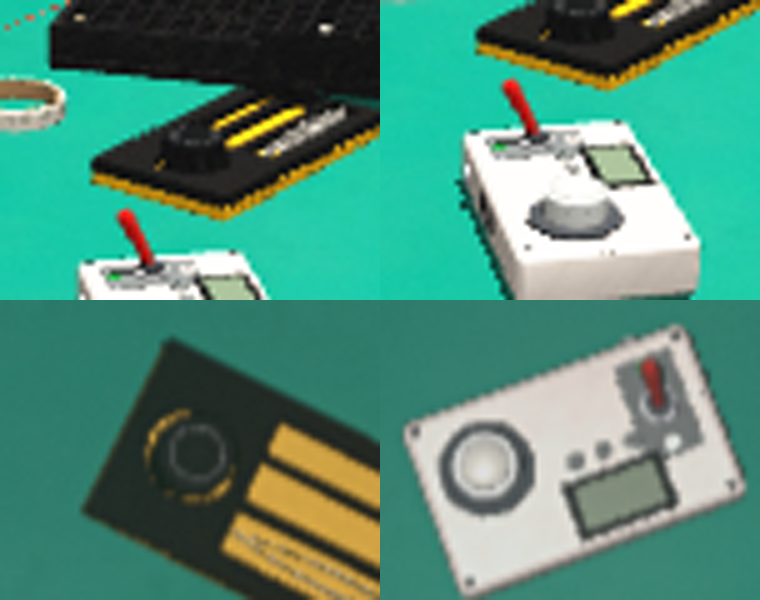

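View pics/cmp9.png

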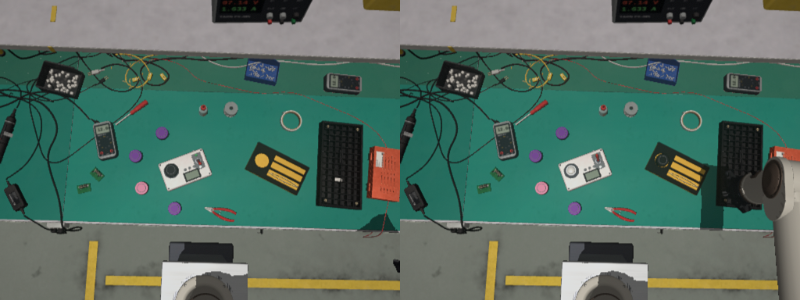

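The cap lies flat in the pocket, the toggle leans over the green dot, and the other things have not moved. The arm is clear.

```bash
python3 -c "
from station import ctrl
print(ctrl.finish_job(), ctrl.current_time())"
```

```text
the job is handed in; nothing more can be done
the job is handed in; nothing more can be done
```

The job is done and handed in, with the robot clock at about 19 s of the 51 s allowed. I lifted the black cap straight off the turret and set it open side down on the floor of the round pocket. It touched down at about 6 N, at the height expected for the rim on the floor. I then pushed the red toggle over to the green-dot side with the shut fingertips.

The last pictures from both cameras show:
- **Cap:** seated level in the pocket, with a thin yellow ring visible around most of it.
- **Diffuser:** uncovered and never approached by the fingers.
- **Toggle:** leaning over the green dot.
- **Bystanders:** unmoved as far as a small before/after comparison of the top view shows. I did not measure this.
- **Robot:** clear of everything.

No final check failed. Early on, the networks' position marks disagreed between the two cameras by up to about 20 mm. I used positions from image colours, the meter's screw holes and the inlay's corners instead, and these agreed to within about 4 mm.

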